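# Release a dryer ball and hold the sprung lid open

## Task

A loan dryer ball is waiting in the chute of the dispenser: press the red pedal right down to its stop so that the ball rolls into the tray, and let the pedal come back up. Then lift the grey sprung lid over the tray and hold it open at 60 degrees from closed, steadily, so that a customer can take the ball out. Finish while still holding the lid there (it springs shut if let go), and leave the bottle, the jar and the cup where they stand.

Things in the scene. Friction and masses are not known exactly. Their poses are not given: they have to be found in the camera images.
- dispenser: White dispenser fixed to the table. Origin at table level; its x points away from its front, y to the left seen from the front, z up. Right part (y -130 to 0, x -75 to 75 mm): open tray 115 mm tall, walls 6, floor 8 mm, under the lid. Left part (y 0 to 140, x 0 to 71 mm): chute tower 115 mm tall, open on top, floor sloping down to the tray. Pedal in front of the tower.
- lid (a joint): Angle of the grey lid: 0 closed (level), grows as it opens, stop at 1.45 rad; 60 degrees is 1.047. It turns about a line along the dispenser's y axis through lid_hinge, on the tray's far (+x) side, so its front edge rises and goes back. A spring and its weight (about 2 N at the bar) shut it from every angle when let go.
- lid_bar (a point): Middle of the lid's blue round bar handle, diameter 12 mm, straight for 108 mm along the dispenser's y axis, on slim legs at its ends. Lid closed: 140 mm above the table, 22 mm above the middle of the lid plate (152 x 128 x 6 mm), 34 mm ahead of the lid's front edge, 188 mm ahead of the hinge line. Being round, it can turn between the fingers as the lid swings.
- lid_hinge (a point): Middle of the lid's hinge line, 118 mm above the table.
- pedal (a joint): Angle of the pedal: 0 up (at rest), 0.20 rad pressed down to its stop. A spring brings it back up; about 3 N on the pad starts it moving and about 7 N holds it at the stop.
- pedal_pad (a point): Middle of the top of the red pedal pad, 50 mm (x) by 65 mm (y), 51 mm above the table at rest; goes down about 25 mm. The pedal's hinge line, along the dispenser's y, is 125 mm behind it and 42 mm above the table. Near the end of its stroke the pedal lowers an orange gate flush with the chute floor: kept down for about a second, it lets the ball roll into the tray.
- ball_center (a point): Centre of the yellow dryer ball, 50 mm across, about 60 g, seen from above in the chute tower behind the orange gate. In the tray it lies at a height of about 33 mm.
- softener: Blue softener bottle, diameter 68 mm, 170 mm tall, standing near the dispenser; origin at the centre of its underside, z up its axis. Leave alone.
- tablet_jar: Jar with a green cap, diameter 76 mm, 100 mm tall; origin at the centre of its underside, z up its axis. Leave alone.
- coin_cup: Open steel cup, 72 mm across the rim, 80 mm tall; origin at the centre of its underside, z up its axis. Leave alone.
Things that resemble listed ones, but are neither listed nor needed, are in the scene too. Of the things like the part that bears ball_center, leave any that is brown or white; of the rest the smaller one is meant.

How it is judged (in metres and radians):
On the way, in this order (a step that is already met when the one before it is completed fails the run):
1. the pedal is pressed down to its stop (value of joint pedal above 0.185 rad), for 0.2 s.
2. the lid is lifted with the ball in the tray (value of joint lid above 0.7 rad and y of ball_center in the frame of dispenser below -0.02 m and z of ball_center in the frame of dispenser below 0.05 m), for 0.1 s.
At the end, for the whole second after the job is handed in: The fingers hold the lid, still, at 60 degrees (within 6 degrees) from closed, the ball lies in the tray, the pedal is back up, and bottle, jar and cup are within 30 mm of where they stood (value of joint lid between 0.942 and 1.152 rad and velocity of joint lid between -0.1 and 0.1 rad/s and contact force between the fingers and lid above 0.4 N and value of joint pedal below 0.04 rad and y of ball_center in the frame of dispenser between -0.125 and -0.02 m and x of ball_center in the frame of dispenser between -0.07 and 0.07 m and z of ball_center in the frame of dispenser below 0.05 m and distance of each of softener, tablet_jar, coin_cup from where it was at the start of the episode below 0.03 m); the arm keeps its last pose, push and grip.
It fails at once if the bottle, the jar or the cup is shoved or knocked over (distance of any of softener, tablet_jar, coin_cup from where it was at the start of the episode above 0.03 m or angle between any of softener, tablet_jar, coin_cup's own z axis and vertical above 0.4 rad).
It also fails if it takes over 51 s, if anything falls off the work surface, if the arm or the gripper's body presses on something with over 40 N, if the wrist force passes 120 N, or if a joint passes its speed limit or range.

## Robot

A 6-joint arm with a two-finger parallel gripper is mounted at the origin on the work surface. World frame = base frame: x ahead of the robot, y to its left, z up, the work surface at z = 0. Lengths are in mm, angles in rad, forces in N, time in s.
With the tool pointing down it reaches from about 250 to 725 mm from the base axis. Payload 9.7 kg.
Tool frame: the origin (TCP) lies midway between the tips of the shut fingers; the grasp point (between the pads) lies 19 mm behind it; z points along the fingers, y is the line along which they close (so a half turn about z gives the same grasp; the last joint's range is limited). The gripper opens to 85 mm and grips with 20 to 120 N. Pads are 22 mm wide; open, the fingers measure 114 mm over their backs; the gripper's body (76 mm by 85 mm) begins 54 mm behind the grasp point. The pads swing forward as they close: fully open they stand 13 mm farther back than shut.
Start: joints at [1.299, 0.087, 0.176, 1.66, 0, 1.571], TCP at [147.653, 529.807, 231.284] pointing down, gripper open.
Joint ranges: [-3.13, 3.13], [-0.85, 1.81], [-1.15, 1.24], [-2.2, 2.28], [-1.44, 1.52], [-3.14, 3.14]. Speed limits (rad/s): [2.22, 2.22, 2.57, 3.14, 3.14, 3.14].

## Interface

Orientations are given as a unit quaternion [w, x, y, z].
In Python, from bench import monitor, grab_frame, order, recognise, silhouettes gives the robot as it stands. The module is installed in compiled form; this text tells all that it offers.
- The arm moves only by the shell command python3 -m crank 'ROWS' [OPENING] [FORCE]. ROWS is JSON, a list of rows, each a list of 2 entries, a list of its own where there are three numbers: the shift along the tool's x, y, z each as a share of 0.4 m, from -1 to 1, then the turn about the tool's z as a share of 2 pi rad, from -1 to 1. In form: [[[x, y, z], turn], ...]. A call has 1 to 10 rows; each row is the pose to reach, as a shift and turn from the pose commanded when the call began, along the tool's axes at that moment, turning the shorter way round; what a row does not reach only later rows make up. A row lasts 1/10 s, in which the tool goes at most 50 mm and 8.59 degrees, less where a joint would pass 70% of its speed; a pose out of reach is approached as far as the arm can. A call with a number of a shift or a turn outside -1 to 1 is refused whole. A call with a gripper value outside its range is refused whole. OPENING is the closure, from -1 (fully open) to 1 (shut), set as the call begins (- or left out, the last holds). The fingers move at their own pace and stop on an object; FORCE is the grip in N (left out, the last holds). Time passes only in rows, so rows that repeat a pose let the fingers close. It gives the time, the measured TCP pose, the force, the opening and the grip force at its end, in the units of the state.
- monitor.state(): the state, without advancing time (a new reading comes with each control period).
- grab_frame(name): name is "scene" or "top" or "wrist"; returns a dict with "frame" (384x512x3 uint8, red, green, blue), "fx", "fy", "cx", "cy" (pixels), "rvec" (rotation vector, rad) and "tvec" (3), from world to camera coordinates, as OpenCV has them. Camera axes: x right, y down, z forward; pixel columns grow to the right and rows downward; lengths in mm; the calibration is good to about 2 mm. A picture is of the moment at which its call begins. There is no depth.
- order.job_done(): hands the job in; it is judged then, once.
Trained networks look in a picture, given as the dict that the camera call returned (one of the last four; its "shot" number tells which), for a name from the list of things; names that differ only in an ending like _2 or _b are one class to them, and where a whole thing is asked for, a point or a joint stands for the part that bears it (a point fixed in the world has none). Each returns a list of dicts, best first, with "conf" (0 to 1); they miss things now and then, are a little off and sometimes report something else, mostly with a low value. They report only what shows in the picture. A call takes as long as a camera call. They do not tell look-alikes from the thing itself.
- recognise(picture, target): "bbox" ([left, top, right, bottom] in pixels, round what is visible of it).
- silhouettes(picture, target): "pixels" (384x512 bool, what is visible of it) and "bbox" ([left, top, right, bottom] in pixels, round what is visible of it).
The state is a dict: "time_s": time; "joint_positions": joint angles; "joint_velocities": joint speeds; "tau": joint torques, N m; "tcp_pos": TCP position; "ee_rot": TCP orientation; "wrist_force": force on the tool from outside, world axes, zero at the start; "ft_torque": the same for the moment, N m; "grip_width": finger opening in mm; "grip_force": force on a finger pad.
Only numpy, scipy, OpenCV 4.12 (cv2) and the standard library are available. Lean on these libraries where they do the work, as an engineer would, in place of code of your own. Each camera call takes 0.05 s, during which the arm holds its last target. There are 200 camera calls.

## Working session

There is one attempt and no reset: what is moved stays moved. The work goes in short steps, Python scripts to look and compute and a shell command to move; the robot and the scene stay as the last step left them, time stands still between calls to the robot, and variables do not carry over. Pictures are saved under pics/ and viewed, at most 10 in all, crops included, and the job is handed in when it is done.

```bash
mkdir -p pics
cat > h.py <<'E'
import numpy as np, cv2, pickle
from bench import monitor, grab_frame, order, recognise, silhouettes
def cam(p):
    R=cv2.Rodrigues(np.array(p["rvec"],float))[0]; return R,np.array(p["tvec"],float).ravel()
def onplane(p,uv,z):
    R,t=cam(p); d=R.T@np.array([(uv[0]-p["cx"])/p["fx"],(uv[1]-p["cy"])/p["fy"],1]); c=-R.T@t
    return c+d*(z-c[2])/d[2]
def proj(p,X):
    R,t=cam(p); q=R@np.array(X,float)+t; return np.array([p["fx"]*q[0]/q[2]+p["cx"],p["fy"]*q[1]/q[2]+p["cy"]])
def save(p,n): cv2.imwrite(n,cv2.cvtColor(p["frame"],cv2.COLOR_RGB2BGR))
E
python3 - <<'E'
from h import *
s=monitor.state(); print(s["time_s"],s["tcp_pos"],s["ee_rot"])
ims=[]
for n in ["scene","top"]:
    p=grab_frame(n); R,t=cam(p); print(n,p["fx"],-R.T@t); ims.append(p["frame"])
    pickle.dump(p,open(n+".pkl","wb"))
    for k,z in [("dispenser",115),("lid_bar",140),("lid",121),("pedal_pad",51),("ball_center",60),("softener",170),("tablet_jar",100),("coin_cup",80)]:
        for r in silhouettes(p,k)[:4]:
            m=np.argwhere(r["pixels"])[:,::-1]; c=m.mean(0)
            print(k,round(r["conf"],2),np.round(r["bbox"]),np.round(c),len(m),np.round(onplane(p,c,z)))
cv2.imwrite("pics/a.png",cv2.resize(cv2.cvtColor(np.vstack(ims),cv2.COLOR_RGB2BGR),(400,600)))
cv2.imwrite("pics/b.png",cv2.resize(cv2.cvtColor(ims[1],cv2.COLOR_RGB2BGR),(800,600)))
cv2.imwrite("pics/c.png",cv2.resize(cv2.cvtColor(ims[0],cv2.COLOR_RGB2BGR),(800,600)))
E
```

```text
0.0 [147.60370149 529.59390447 230.57468405] [-9.61786703e-05  1.35493962e-01  9.90777957e-01 -6.45020118e-04]
scene 346.85051382637783 [1176.23196777  260.22121237  599.31752716]
dispenser 0.97 [116. 135. 251. 242.] [182. 196.] 8746 [696. -80. 115.]
dispenser 0.49 [198. 185. 221. 203.] [209. 195.] 191 [672. -27. 115.]
lid_bar 0.89 [119. 132. 201. 196.] [160. 170.] 2629 [ 660. -154.  140.]
lid_bar 0.39 [113. 134. 251. 244.] [183. 196.] 8820 [722. -60. 140.]
lid 0.83 [121. 133. 200. 196.] [159. 170.] 2516 [ 641. -171.  121.]
ball_center 0.82 [219. 254. 245. 280.] [230. 265.] 457 [788.  72.  60.]
ball_center 0.76 [198. 188. 224. 202.] [209. 195.] 227 [616. -59.  60.]
ball_center 0.69 [170. 241. 201. 269.] [184. 256.] 834 [803. -22.  60.]
ball_center 0.69 [271. 175. 287. 201.] [278. 185.] 300 [512.  82.  60.]
softener 0.76 [274. 169. 309. 238.] [292. 208.] 1662 [704. 163. 170.]
softener 0.59 [117. 134. 199. 194.] [160. 169.] 2685 [ 692. -128.  170.]
tablet_jar 0.96 [112. 136. 146. 177.] [128. 154.] 798 [ 587. -304.  100.]
coin_cup 0.66 [ 79. 171. 114. 210.] [ 94. 189.] 1019 [ 717. -308.
[... 231 characters left out ...]
2 [252. 150. 363. 248.] [309. 192.] 5799 [ 617. -113.  140.]
lid 0.62 [307. 155. 362. 228.] [332. 186.] 2897 [ 637. -176.  121.]
pedal_pad 0.57 [268. 199. 293. 250.] [278. 227.] 812 [533. -37.  51.]
ball_center 0.85 [267. 129. 287. 152.] [278. 140.] 418 [779. -36.  60.]
ball_center 0.8 [242. 138. 253. 155.] [245. 147.] 216 [757.  57.  60.]
ball_center 0.79 [272. 174. 287. 191.] [280. 180.] 209 [665. -41.  60.]
ball_center 0.65 [224. 229. 248. 254.] [234. 242.] 447 [489.  82.  60.]
softener 0.77 [199. 186. 227. 217.] [215. 201.] 525 [583. 131. 170.]
tablet_jar 0.68 [372. 211. 406. 242.] [386. 224.] 757 [ 540. -325.  100.]
coin_cup 0.97 [369. 158. 403. 188.] [387. 174.] 636 [ 684. -340.   80.]
```

View pics/b.png

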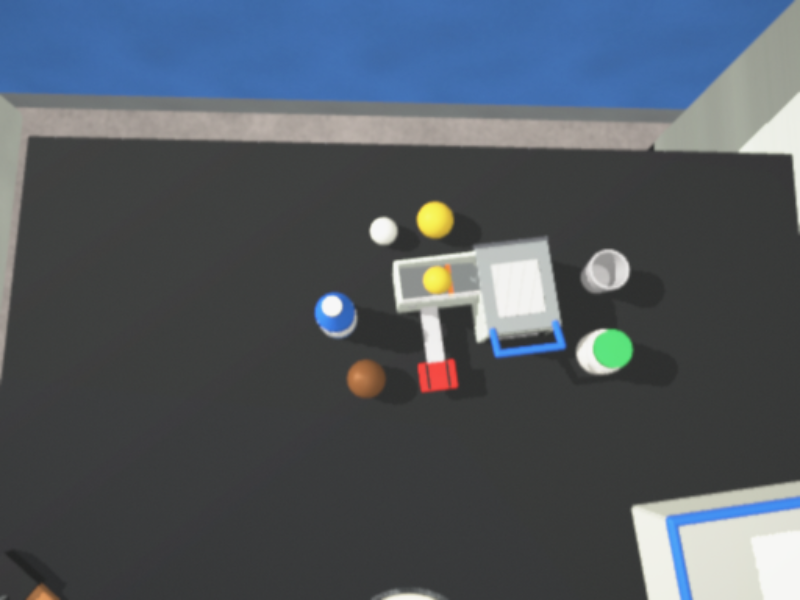

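View pics/c.png

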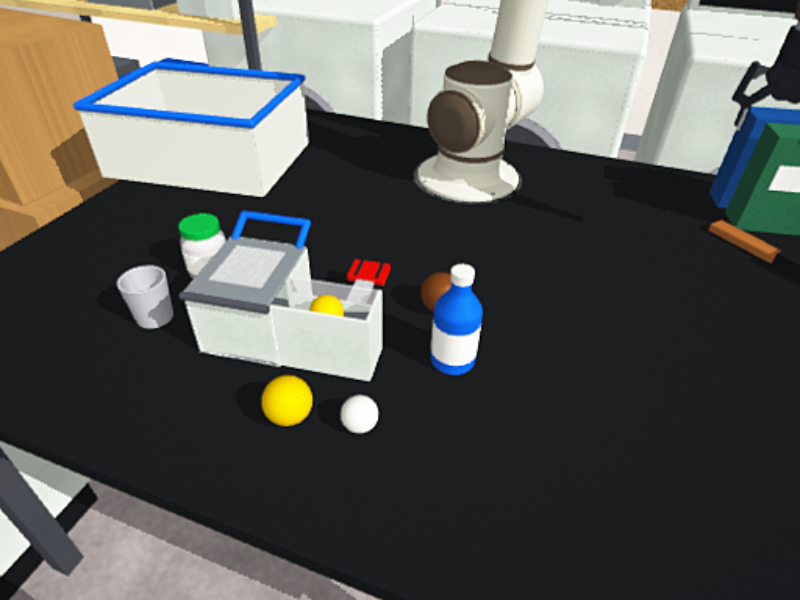

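Four ball-like things are visible in the top view (512×384 px): yellow in the chute (280,180), larger yellow (278,140), white (245,147) and brown (234,242). Brown and white are out. Of the two yellow ones, the smaller, which sits in the chute behind the orange gate, is meant. The pad is at about (280,241), the bar at about (338,221), and the blue bottle, jar and cup are clear of both.

Run:
```python
from h import *
for n in ["top","scene"]:
    p=pickle.load(open(n+".pkl","rb")); f=p["frame"].astype(int); r,g,b=f[...,0],f[...,1],f[...,2]
    red=(r>140)&(g<70)&(b<70); blue=(b>120)&(r<90)&(b-r>80)
    roi=np.zeros(red.shape,bool)
    if n=="top": roi[205:232,308:366]=1
    else: roi[128:165,140:202]=1
    m=np.argwhere(red)[:,::-1]; P=np.array([onplane(p,u,51)[:2] for u in m])
    (c,wh,a)=cv2.minAreaRect(P.astype(np.float32)); print(n,"red",len(m),m.mean(0),P.mean(0),c,wh,a)
    m=np.argwhere(blue&roi)[:,::-1]; P=np.array([onplane(p,u,140)[:2] for u in m])
    # bar: front-most points along each column
    Q=[]
    for y in np.arange(-230,-90,6):
        s=P[abs(P[:,1]-y)<4]
        if len(s): Q.append((y,s[:,0].min(),s[:,0].max()))
    print(np.round(Q).astype(int).tolist())
    print("ends",P[P[:,1].argmin()],P[P[:,1].argmax()])
p=pickle.load(open("top.pkl","rb"))
c=cv2.resize(p["frame"][115:265,200:420],(792,540),interpolation=cv2.INTER_CUBIC)
cv2.imwrite("pics/d.png",c[...,::-1])
```

```text
top red 128 [280.671875 241.109375] [492.96462175 -45.90922778] (495.63385009765625, -43.172386169433594) (51.650733947753906, 67.96488189697266) 7.2777910232543945
[[-230, 535, 582], [-224, 535, 548], [-218, 535, 548], [-212, 532, 545], [-206, 532, 545], [-200, 532, 545], [-194, 529, 542], [-188, 529, 542], [-182, 529, 542], [-176, 529, 542], [-170, 526, 539], [-164, 526, 539], [-158, 526, 539], [-152, 523, 536], [-146, 523, 536], [-140, 523, 549], [-134, 523, 567], [-128, 526, 567], [-122, 544, 565]]
ends [ 551.08138648 -247.65871408] [ 543.71558042 -124.85938786]
scene red 281 [235.85053381 173.59430605] [499.14384903 -39.59978392] (499.2395935058594, -40.076683044433594) (61.737186431884766, 66.47455596923828) 8.44028377532959
[[-230, 528, 593], [-224, 528, 605], [-218, 526, 609], [-212, 524, 607], [-206, 527, 545], [-200, 524, 546], [-194, 522, 546], [-188, 522, 543], [-182, 522, 543], [-176, 519, 543], [-170, 519, 540], [-164, 520, 538], [-158, 518, 540], [-152, 516, 538], [-146, 517, 536], [-140, 515, 537], [-134, 515, 553], [-128, 523, 575], [-122, 541, 591], [-116, 558, 594], [-110, 570, 593]]
ends [ 534.71566524 -248.76489411] [ 582.44002935 -109.92857218]
```

View pics/d.png

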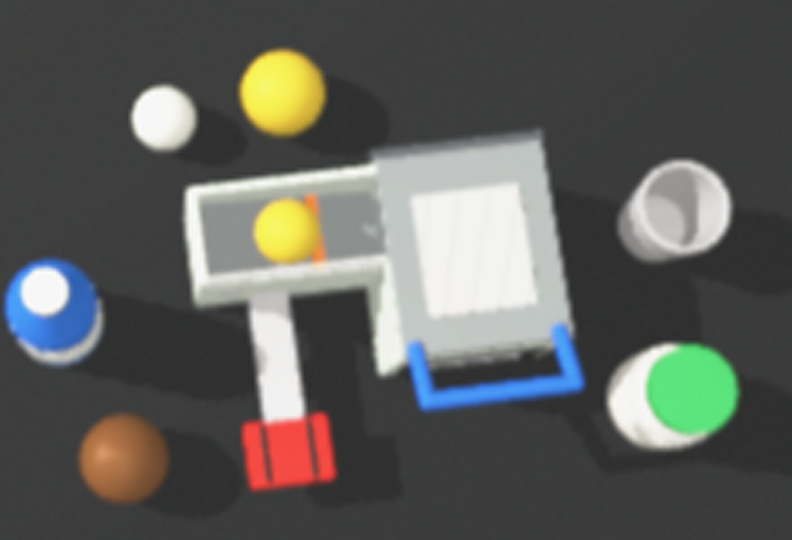

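The crop confirms it: small yellow ball at crop (287,230), directly beside the orange gate. The fit gives pad ≈ (497,-42), bar ≈ (535,-182) and yaw ≈ 8.5°. Moving toward the pad, gripper shut.

```bash
cat >> h.py <<'E'
from scipy.spatial.transform import Rotation as Ro
def go(X,yaw=None):
    s=monitor.state(); q=s["ee_rot"]; R=Ro.from_quat([q[1],q[2],q[3],q[0]]).as_matrix()
    d=R.T@(np.array(X,float)-s["tcp_pos"]); y=np.degrees(np.arctan2(R[1,1],R[0,1]))
    print("t",s["time_s"],"tcp",np.round(s["tcp_pos"],1),"tooly",round(y,1),"share",np.round(d/400,4),"turn",None if yaw is None else round(-(yaw-y)/360,4),"F",np.round(s["wrist_force"],1),"w",s["grip_width"],np.round(s["joint_positions"],2))
E
python3 -m crank '[[[-0.7,-0.65,0],0.18],[[-0.7,-0.65,0],0.18],[[-0.7,-0.65,0],0.18],[[-0.7,-0.65,0],0.18],[[-0.7,-0.65,0],0.18],[[-0.7,-0.65,0],0.18],[[-0.7,-0.65,0],0.18],[[-0.7,-0.65,0],0.18],[[-0.7,-0.65,0],0.18],[[-0.7,-0.65,0],0.18]]' 1 40
python3 -c "
from h import *
go([497,-42,120],8.5)"
```

```text
time_s: 1.9
tcp_pos: [347.8, 203.8, 231.4]
ee_rot: [-0.0, 0.646, 0.764, 0.0]
wrist_force: [0.1, 0.6, 0.6]
grip_width: -0.2
grip_force: 0.0
t 1.9 tcp [347.8 203.8 231.4] tooly 9.6 share [-0.6679  0.2658  0.2783] turn 0.0029 F [0.1 0.6 0.6] w -0.1818777081662685 [ 0.53 -0.26 -0.15  1.68  0.    1.93]
```

```bash
python3 -m crank '[[[-0.668,0.266,0],0.003],[[-0.668,0.266,0],0.003],[[-0.668,0.266,0],0.003],[[-0.668,0.266,0],0.003],[[-0.668,0.266,0],0.003],[[-0.668,0.266,0.1],0.003],[[-0.668,0.266,0.2],0.003],[[-0.668,0.266,0.27],0.003],[[-0.668,0.266,0.27],0.003],[[-0.668,0.266,0.27],0.003]]'
python3 - <<'E'
from h import *
p=grab_frame("wrist"); save(p,"pics/w1.png"); pickle.dump(p,open("w1.pkl","wb"))
f=p["frame"].astype(int); r,g,b=f[...,0],f[...,1],f[...,2]
m=np.argwhere((r>140)&(g<70)&(b<70))[:,::-1]; P=np.array([onplane(p,u,51)[:2] for u in m])
if len(m): print(len(m),m.min(0),m.max(0),cv2.minAreaRect(P.astype(np.float32)))
print(proj(p,[497,-42,51]))
go([497,-42,55],8.5)
E
```

```text
time_s: 2.9
tcp_pos: [497.2, -40.3, 124.0]
ee_rot: [-0.0, 0.652, 0.759, -0.0]
wrist_force: [-0.1, 0.3, 0.7]
grip_width: -0.1
grip_force: 0.0
5041 [213 163] [290 251] ((494.0712585449219, -40.80525207519531), (53.45780563354492, 65.57538604736328), 7.998006343841553)
[254.64179763 211.23824193]
t 2.95 tcp [497.9 -40.4 125.1] tooly 8.7 share [-0.0034 -0.003   0.1752] turn 0.0005 F [-0.3  0.9  0.9] w 0.3061401981290588 [-0.08 -0.05 -0.17  1.45  0.    1.34]
```

View pics/w1.png

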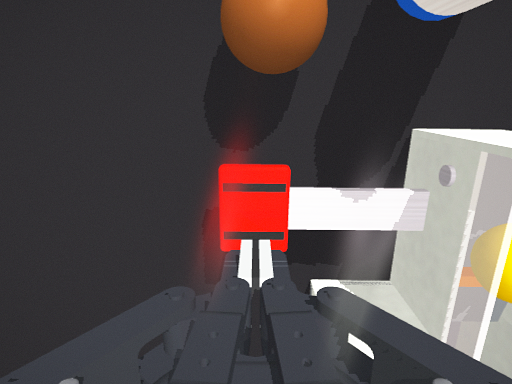

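The pad is centred at (254,208) under the fingers, as the fit predicted. Pressing.

```bash
python3 -m crank '[[[0,-0.005,0.08],0],[[0,-0.005,0.15],0],[[0,-0.005,0.18],0],[[0,-0.005,0.2],0],[[0,-0.005,0.215],0],[[0,-0.005,0.225],0],[[0,-0.005,0.235],0],[[0,-0.005,0.242],0],[[0,-0.005,0.247],0],[[0,-0.005,0.247],0]]'
python3 -c "
from h import *
go([495,-41,24],8.5)"
```

```text
time_s: 3.95
tcp_pos: [496.7, -41.4, 26.7]
ee_rot: [0.001, 0.652, 0.758, 0.001]
wrist_force: [-2.7, 3.9, 10.3]
grip_width: 0.2
grip_force: 5.3
t 3.95 tcp [496.7 -41.4  26.7] tooly 8.6 share [ 0.0015 -0.004   0.0067] turn 0.0002 F [-2.7  3.9 10.3] w 0.1753377246375382 [-0.08 -0.02 -0.33  1.26  0.    1.34]
```

```bash
python3 -m crank '[[[0,0,0.006],0],[[0,0,0.012],0],[[0,0,0.012],0],[[0,0,0.012],0],[[0,0,0.012],0],[[0,0,0.012],0],[[0,0,0.012],0],[[0,0,0.012],0],[[0,0,0.012],0],[[0,0,0.012],0]]'
python3 -m crank '[[[0,0,0],0],[[0,0,0],0],[[0,0,0],0],[[0,0,0],0],[[0,0,0],0]]'
python3 - <<'E'
from h import *
for n in ["top","scene"]:
    p=grab_frame(n)
    for r in recognise(p,"ball_center"): print(n,r["conf"],np.round(r["bbox"]))
    if n=="top": save(p,"pics/t2.png")
E
```

```text
time_s: 4.95
tcp_pos: [497.3, -41.3, 25.2]
ee_rot: [0.002, 0.652, 0.758, 0.002]
wrist_force: [-13.4, 5.3, 39.3]
grip_width: 0.2
grip_force: 20.4
time_s: 5.45
tcp_pos: [497.3, -41.3, 25.2]
ee_rot: [0.002, 0.652, 0.758, 0.002]
wrist_force: [-13.8, 4.0, 38.3]
grip_width: -0.2
grip_force: 20.4
top 0.93 [264. 131. 290. 153.]
top 0.78 [239. 136. 256. 157.]
top 0.63 [225. 234. 248. 255.]
scene 0.79 [269. 174. 289. 199.]
scene 0.7 [217. 252. 244. 277.]
scene 0.6 [168. 241. 198. 272.]
scene 0.54 [114. 138. 145. 178.]
```

The pedal is at its stop (38 N) and the ball box at (280,180) is gone. Raising and moving above the bar.

```bash
python3 -m crank '[[[0,0,-0.1],0],[[0,0,-0.22],0],[[0,0,-0.34],0],[[0,0,-0.46],0],[[0,0,-0.48],0],[[0,0,-0.48],0]]'
python3 -c "
from h import *
go([533,-182,215],8.8)"
```

```text
time_s: 6.25
tcp_pos: [496.5, -41.9, 214.2]
ee_rot: [0.002, 0.652, 0.758, 0.001]
wrist_force: [-0.6, 0.3, -0.6]
grip_width: -0.1
grip_force: 0.0
t 6.25 tcp [496.5 -41.9 214.2] tooly 8.5 share [-0.3598  0.0381 -0.0012] turn -0.0007 F [-0.6  0.3 -0.6] w -0.10620054957152374 [-0.08 -0.05  0.01  1.62 -0.    1.34]
```

```bash
python3 -m crank '[[[-0.36,0.038,0],0],[[-0.36,0.038,0],0],[[-0.36,0.038,0],0],[[-0.36,0.038,0],0],[[-0.36,0.038,0],0],[[-0.36,0.038,0],0]]' 0
python3 - <<'E'
from h import *
ims=[]
for n in ["wrist","top"]:
    p=grab_frame(n); ims.append(p["frame"])
    f=p["frame"].astype(int); r,g,b=f[...,0],f[...,1],f[...,2]
    print(proj(p,[535,-182,140]))
    if n=="wrist":
        m=np.argwhere((b>120)&(r<90)&(b-r>80))[:,::-1]
        P=np.array([onplane(p,u,140)[:2] for u in m]); k=(abs(P[:,0]-535)<25)&(abs(P[:,1]+182)<80); P=P[k]
        for y in range(-245,-115,8):
            s=P[abs(P[:,1]-y)<3]
            if len(s): print(y,np.round([s[:,0].min(),s[:,0].max()],1))
cv2.imwrite("pics/w2.png",cv2.resize(np.hstack(ims)[...,::-1],(800,300)))
go([535,-182,130],9)
E
```

```text
time_s: 6.85
tcp_pos: [531.2, -181.2, 210.8]
ee_rot: [-0.001, 0.652, 0.758, -0.0]
wrist_force: [-0.7, 0.0, -0.1]
grip_width: 42.5
grip_force: 0.0
[260.59632765 211.97552844]
-245 [538.5 555.3]
-237 [537.4 560. ]
-229 [536.2 560. ]
-221 [535. 547.]
-213 [533.8 545.7]
-205 [532.7 544.4]
-197 [531.5 543.2]
-189 [530.3 542.5]
-181 [529.1 541.2]
-173 [527.9 539.9]
-165 [526.7 538.8]
-157 [525.6 538. ]
-149 [524.4 536.7]
-141 [523.2 539.8]
-133 [522.6 559.9]
-125 [532.8 560. ]
[335.98941053 223.73522489]
t 6.95 tcp [ 531.4 -180.8  211.5] tooly 8.6 share [-0.0043  0.0084  0.2038] turn -0.001 F [-0.4  0.1  0.2] w 42.78323506303345 [-0.33  0.11  0.16  1.62  0.    1.09]
```

View pics/w2.png

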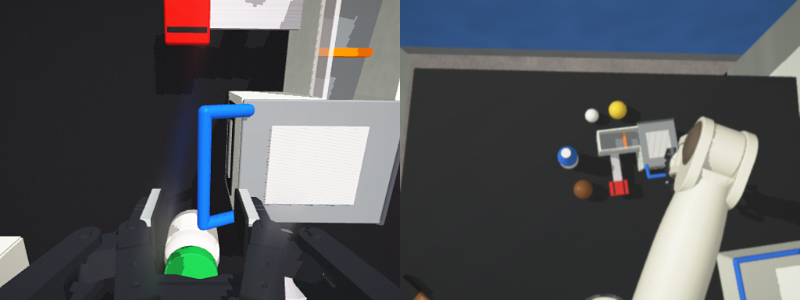

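The bar is straight, at wrist (205,165), with its centre ≈ (536,-185). The fingers straddle it, the chute is empty and the pedal is back up. Descending and gripping.

```bash
python3 -m crank '[[[0.002,0.011,0.05],0],[[0.002,0.011,0.1],0],[[0.002,0.011,0.15],0],[[0.002,0.011,0.19],0],[[0.002,0.011,0.214],0],[[0.002,0.011,0.214],0]]'
python3 -m crank '[[[0,0,0],0],[[0,0,0],0],[[0,0,0],0],[[0,0,0],0],[[0,0,0],0]]' 1 40
python3 - <<'E'
from h import *
s=monitor.state(); print(s["grip_width"],s["grip_force"])
yaw=np.radians(8.5); e=np.array([np.cos(yaw),np.sin(yaw)]); T=s["tcp_pos"]
for a in range(0,61,6):
    b=np.radians(a)+np.arctan2(22,188); r=np.hypot(188,22)
    dx=188-r*np.cos(b); dz=r*np.sin(b)-22
    print(a,round(dx),round(dz),"share y",round(dx/400,3),"z",round(-dz/400,3))
go([T[0]+113*e[0],T[1]+113*e[1],T[2]+152])
E
```

```text
time_s: 7.55
tcp_pos: [535.3, -179.5, 125.1]
ee_rot: [-0.001, 0.652, 0.758, -0.0]
wrist_force: [-0.7, -0.4, 0.2]
grip_width: 43.0
grip_force: 0.0
time_s: 8.05
tcp_pos: [535.1, -180.6, 126.8]
ee_rot: [-0.0, 0.653, 0.758, -0.001]
wrist_force: [-5.7, -0.1, 2.4]
grip_width: 10.2
grip_force: 39.6
10.174239216983256 39.57252502441406
0 0 0 share y -0.0 z -0.0
6 3 20 share y 0.008 z -0.049
12 9 39 share y 0.022 z -0.097
18 16 57 share y 0.04 z -0.143
24 25 75 share y 0.063 z -0.186
30 36 91 share y 0.09 z -0.228
36 49 106 share y 0.122 z -0.266
42 63 120 share y 0.158 z -0.3
48 79 132 share y 0.196 z -0.331
54 95 143 share y 0.238 z -0.358
60 113 152 share y 0.283 z -0.38
t 8.05 tcp [ 535.1 -180.6  126.8] tooly 8.5 share [-2.000e-04  2.821e-01 -3.803e-01] turn None F [-5.7 -0.1  2.4] w 10.174239216983256 [-0.33  0.11 -0.    1.46 -0.    1.1 ]
```

```bash
python3 -m crank '[[[0,0.003,-0.025],0],[[0,0.008,-0.049],0],[[0,0.015,-0.073],0],[[0,0.022,-0.097],0],[[0,0.031,-0.12],0],[[0,0.04,-0.143],0],[[0,0.051,-0.165],0],[[0,0.063,-0.186],0],[[0,0.076,-0.207],0],[[0,0.09,-0.228],0]]'
python3 -c "
from h import *
s=monitor.state(); yaw=np.radians(8.5); T=np.array([535.1,-180.6,126.8])
go(T+[113*np.cos(yaw),113*np.sin(yaw),152]); print(s['grip_force'])"
```

```text
time_s: 9.05
tcp_pos: [569.4, -175.7, 219.5]
ee_rot: [-0.001, 0.653, 0.757, -0.002]
wrist_force: [-14.6, -3.0, 6.3]
grip_width: 10.0
grip_force: 39.0
t 9.05 tcp [ 569.4 -175.7  219.5] tooly 8.5 share [ 0.0005  0.1955 -0.1488] turn None F [-14.6  -3.    6.3] w 10.0049907194838 [-0.3   0.2   0.28  1.65 -0.    1.12]
38.96469712257385
```

```bash
python3 -m crank '[[[0,0.016,-0.02],0],[[0,0.032,-0.038],0],[[0,0.05,-0.056],0],[[0,0.068,-0.072],0],[[0,0.087,-0.088],0],[[0,0.106,-0.103],0],[[0,0.127,-0.117],0],[[0,0.148,-0.13],0],[[0,0.17,-0.142],0],[[0,0.193,-0.152],0]]'
python3 -m crank '[[[0,0,0],0],[[0,0,0],0],[[0,0,0],0]]'
python3 - <<'E'
from h import *
ims=[]
for n in ["scene","wrist"]:
    p=grab_frame(n); ims.append(p["frame"])
    if n=="scene":
        for r in recognise(p,"ball_center"): print(r["conf"],np.round(r["bbox"]))
        pickle.dump(p,open("s3.pkl","wb"))
cv2.imwrite("pics/e.png",cv2.resize(np.hstack(ims)[...,::-1],(800,300)))
c=cv2.resize(ims[0][90:250,70:310],(800,533),interpolation=cv2.INTER_CUBIC); cv2.imwrite("pics/f.png",c[...,::-1])
s=monitor.state();T=np.array(s["tcp_pos"])-[535.1,-180.6,126.8]; dx=np.hypot(T[0],T[1])
print("lid",np.degrees(np.arctan2(22+T[2],188-dx)-np.arctan2(22,188)),"r",np.hypot(22+T[2],188-dx), s["grip_width"])
E
```

```text
time_s: 10.05
tcp_pos: [647.4, -164.7, 281.9]
ee_rot: [0.002, 0.653, 0.757, -0.0]
wrist_force: [-8.6, -5.2, 15.3]
grip_width: 10.2
grip_force: 42.0
time_s: 10.35
tcp_pos: [647.4, -164.7, 281.9]
ee_rot: [0.002, 0.653, 0.757, 0.0]
wrist_force: [-8.1, -4.6, 11.7]
grip_width: 10.1
grip_force: 41.6
0.89 [218. 253. 245. 276.]
0.84 [169. 241. 197. 272.]
0.66 [269. 174. 287. 200.]
0.65 [111.  96. 250. 243.]
lid 60.455694805419114 r 192.16790271771697 10.292950117345072
```

View pics/f.png

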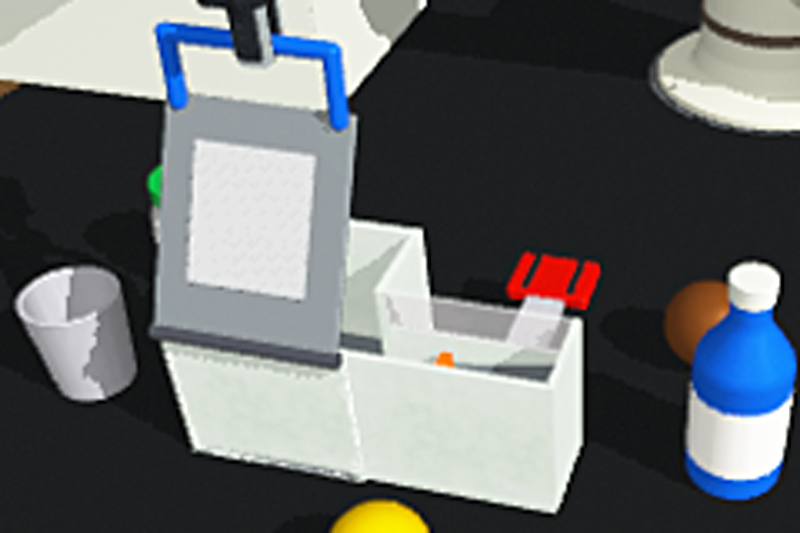

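The crop shows the lid upright at about 60° with the bar between the fingers at (252,40). The pedal is up, the chute is empty, and the bottle, cup and jar are standing. Checking the tray from the wrist view.

View pics/e.png

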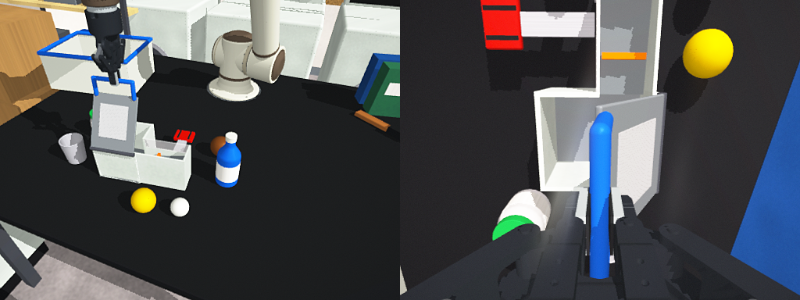

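Run:
```python
from h import *
p=pickle.load(open("s3.pkl","rb")); e=np.array([.989,.148]); y=np.array([-.148,.989]); B=np.array([536,-185.])
for a in (50,55,60,65):
    b=np.radians(a)+np.arctan2(22,188); q=B+e*(188-189.3*np.cos(b)); z=118+189.3*np.sin(b)
    print(a,[np.round((proj(p,[*(q+y*k),z])-[70,90])*800/240) for k in(-52,52)])
```

```text
50 [array([200.,  38.]), array([354.,  56.])]
55 [array([186.,  35.]), array([343.,  53.])]
60 [array([171.,  34.]), array([332.,  53.])]
65 [array([156.,  36.]), array([320.,  55.])]
```

The observed bar ends (≈165,38 and 335,48) match the 60° projection. The wrist view shows the chute empty past the raised gate, so the ball is in the tray, hidden behind the lid. Handing in.

```bash
python3 -c "
from bench import order
print(order.job_done())"
```

```text
the job is handed in; nothing more can be done
None
```

I pressed the pedal to its stop and let it come back up. The job is handed in with the gripper holding the lid at about 60°. I never saw the ball in the tray because the lid hid it, but the chute is empty. The bottle, jar and cup weren't touched, and no verdict came back.

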